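# Let a tea ball out of the lever dispenser and close its lid softly

### The job

With a fingertip, press the red lever of the tea-ball dispenser all the way down so that its lid lifts, and keep it down until the steel ball has rolled out and lies still in the open tray for about a second. Then let the lever come up slowly under the finger, over about two seconds or more, so that the lid comes down gently until it is shut and never drops or slams, and take the finger away. Do not touch the lid or the ball, pick nothing up, and leave the jars, the strainer and the spoon rest where they stand.

Things in the scene. Friction and masses are not known exactly. Their poses are not given: they have to be found in the camera images.
- dispenser: White and grey counter dispenser, fixed, 320 (y) x 130 (x) x 146 mm high; origin under it on the work surface, -x the lever side, z up. A channel 48 mm wide (centred on x = 0) slopes down to -y at 0.15 rad: clear-sided hopper from y = 130 to 0 mm, then the open tray to its end wall at y = -168 mm. The grey housing (42 x 56 mm) is centred at x = -50, y = 30 mm.
- lever_pad (a point): Centre of the upper face of the red lever paddle (38 mm along the lever, 34 across, 8 thick), at x = -182, y = 30 mm of the dispenser; moves with the lever: 136 mm above the work surface at rest, about 82 mm fully pressed. The lever turns about a level axis along the dispenser's y, 106 mm from this point towards +x, 105 mm above the work surface. Free space all round.
- lever (a joint): Lever angle, rad: 0 at rest (leaning 0.25 rad up), 0.5 against its stop (leaning 0.25 rad down). A spring pushes it back up: about 3 N at the paddle at first, 4 to 5 N at the stop. If let go it snaps up and the lid slams.
- lid: The red plastic lid over the mouth of the channel, 44 x 90 x 5 mm; origin on its hinge (along the dispenser's x, at y = 30, z = 132 mm of the dispenser); shut, it slopes from there down to y = -28 mm at 0.89 rad below level; fully open (turned by 1.0 rad) it stands 0.11 rad above level. Geared to the lever inside the housing: it turns by twice the lever's angle.
- tea_ball: Stainless tea ball, 44 mm in diameter, about 60 g, origin at its centre. At first it lies in the channel behind the shut lid; with the lid open it rolls down to the end wall of the tray, coming to rest at about y = -145, z = 54 mm of the dispenser.
- tray_mid (a point): Point in the tray near the end wall, at about the height of the ball's centre: roughly where the ball comes to rest.
- jar_a: Bystander: amber glass jar with a red plastic lid, 58 mm in diameter, 95 mm high, origin under its centre.
- jar_b: Bystander: a second jar like jar_a.
- strainer: Bystander: stainless basket tea strainer, 56 mm wide at the rim (88 mm over its two ears), 60 mm high, origin under its centre.
- spoon_rest: Bystander: bamboo spoon rest, 90 x 160 mm, 18 mm high, origin under its centre.

How it is judged:
By the outcome, as a careful person would: the job done as asked, in the order asked, and still so for the second after the job is handed in, with the robot touching nothing.
It also fails if it takes over 38 s, if anything falls off the work surface, if the arm or the gripper's body presses on something with over 40 N, if the wrist force passes 120 N, or if a joint passes its speed limit or range.

### The arm

A 6-joint arm with a two-finger parallel gripper is mounted at the origin on the work surface. World frame = base frame: x ahead of the robot, y to its left, z up, the work surface at z = 0. Lengths are in mm, angles in degrees, forces in N, time in s.
With the tool pointing down it reaches from about 350 to 850 mm from the base axis. Payload 8.1 kg.
Tool frame: the origin (TCP) lies between the finger pads; the fingertips stand 22 mm ahead of it and the grasp point (between the pads) lies 3 mm ahead of it; z points along the fingers, y is the direction in which the jaws open and shut (so a half turn about z gives the same grasp; the last joint's range is limited). The gripper opens to 85 mm and grips with 20 to 120 N. Pads are 22 mm wide; open, the fingers measure 114 mm over their backs; the gripper's body (76 mm by 85 mm) begins 54 mm behind the grasp point. The pads swing forward as they close: fully open they stand 13 mm farther back than shut.
Start: joints at [-71.471, 7.471, 85.268, -0, 87.261, -4.893], TCP at [238.525, -550.555, 253.292] pointing down, gripper open.
Joint ranges: [-169.43, 169.43], [-51.17, 129.36], [1.28, 143.12], [-76.62, 256.62], [0, 156.53], [-152.29, 152.29]. Speed limits (degrees/s): [136.94, 136.94, 159.86, 180, 180, 180].

### API

Orientations are given as [roll, pitch, yaw] about the fixed x, y, z axes, in that order (R = Rz(yaw) Ry(pitch) Rx(roll)).
In Python, from bench import r gives the robot as it stands.
- The arm moves only by the tool drive_tool, never from a script. Its argument "moves" is a list of rows, each a list of 2 entries, a list of its own where there are three numbers: the shift along the world's x, y, z in mm, then the turn about the world's z in degrees. A call has exactly 8 rows; each row is the pose to reach, as a shift and turn from the pose commanded when the call began; what a row does not reach only later rows make up. A row lasts 1/12 s, in which the tool goes at most 41.7 mm and 7.16 degrees, less where a joint would pass 70% of its speed; a pose out of reach is approached as far as the arm can. A call with a gripper value outside its range is refused whole. "fingers" is the finger opening in mm, from 0 to 85.4, set as the call begins (left out, the last holds). The fingers move at their own pace and stop on an object; "squeeze" is the grip in N (left out, the last holds). Time passes only in rows, so rows that repeat a pose let the fingers close, or fill a call up. It gives the time, the measured TCP pose, the force and the opening at its end, in the units of the state.
- r.sense(): the state, without advancing time (a new reading comes with each control period).
- r.snapshot(name): name is "scene" or "top" or "wrist"; returns a dict with "pixels" (480x640x3 uint8, red, green, blue), "camera_matrix" (3x3 intrinsics, pixels), "xyz" and "orientation" of the camera in the world. Camera axes: x right, y down, z forward; pixel columns grow to the right and rows downward; lengths in mm; the calibration is good to about 2 mm. The wrist camera is an equidistant fisheye: a pixel r from the principal point sees the ray r / f radians off the axis. A picture is of the moment at which its call begins. There is no depth.
- r.hand_in(): hands the job in, once; it reports no verdict.
The state is a dict: "time": time; "joint_pos": joint angles; "qd": joint speeds; "joint_efforts": joint torques, N m; "tool_pos": TCP position; "tcp_rot": TCP orientation; "ft_force": force on the tool from outside, world axes, zero at the start; "wrist_torque": the same for the moment, N m; "finger_gap": finger opening in mm.
Only numpy, scipy, OpenCV 4.12 (cv2) and the standard library are available. Lean on these libraries where they do the work, as an engineer would, in place of code of your own. Each camera call takes 0.05 s, during which the arm holds its last target.

## Working session

There is one attempt and no reset: what is moved stays moved. The work goes in short steps, Python scripts to look and compute and a tool call to move; the robot and the scene stay as the last step left them, time stands still between calls to the robot, and variables do not carry over. Pictures are saved under pics/ and viewed, and the job is handed in when it is done.

Besides the shell and the picture viewer there is one more tool, called after "Emit:" by a JSON object that holds its "api" and its "payload", one argument or row to a line. drive_tool: Moves the arm, as the interface text tells. Its arguments: {"type":"object","properties":{"moves":{"type":"array","items":{"type":"array"}},"fingers":{"type":"number"},"squeeze":{"type":"number"}},"required":["moves"]}

```bash
mkdir -p pics
python3 - <<'E'
from bench import r
import cv2
s=r.sense();print(s)
for n in("scene","top"):
    d=r.snapshot(n);cv2.imwrite(f"pics/{n}0.png",d["pixels"][:,:,::-1]);print(n,d["camera_matrix"],d["xyz"],d["orientation"])
E
```

```text
{'time': 0.0, 'joint_pos': array([-7.14698831e+01,  7.51565001e+00,  8.53303122e+01, -2.16318227e-03,
        8.72603850e+01, -4.89354172e+00]), 'qd': array([-0.02507725, -0.017728  , -0.047409  , -0.01288107, -0.02478209,
       -0.00369031]), 'joint_efforts': array([ 2.61034118e-03, -5.69391167e+01, -5.00542045e+01, -1.99377469e-04,
        1.50506885e-02,  1.18081621e-05]), 'tool_pos': array([ 238.357104  , -550.06646545,  252.22883506]), 'tcp_rot': array([-1.79893856e+02, -6.91926579e-03,  2.34237576e+01]), 'ft_force': array([ 0.36176395, -0.82263776,  0.75344474]), 'wrist_torque': array([ 0.03457333, -0.00546646,  0.00841112]), 'finger_gap': 85.41067879040656}
scene [[439.32871662   0.         323.54680341]
 [  0.         439.32871662 243.09109911]
 [  0.           0.           1.        ]] [1048.56791513  327.61987162  716.26493361] [-137.61603385    0.49556348  122.36314849]
top [[526.18473447   0.         320.15012388]
 [  0.         526.18473447 239.89101978]
 [  0.           0.           1.        ]] [ 438.04768018   24.09462436 1138.53929241] [-172.56492336    0.49204809  -90.67980931]
```

View pics/scene0.png

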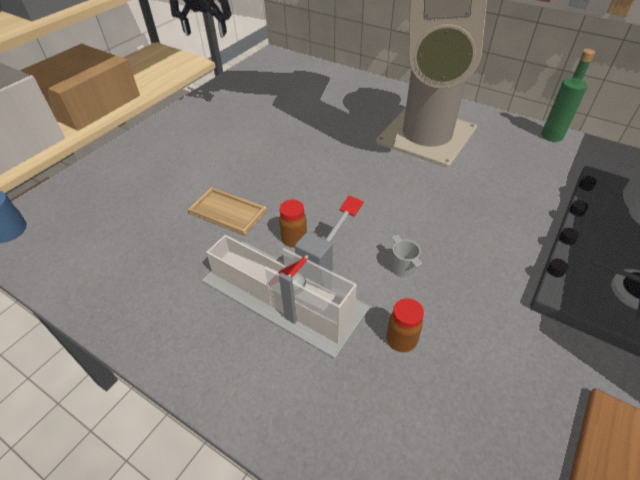

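View pics/top0.png

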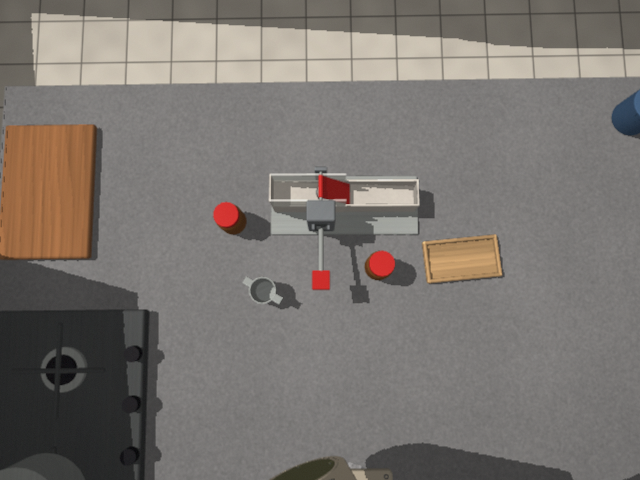

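The paddle is at about (321,280) in top and (351,206) in scene. The jars are at (228,215) and (380,264) in top, and the strainer is at (263,290). The lever points towards the robot. Next I'll triangulate the paddle.

```bash
cat > h.py <<'E'
import numpy as np,cv2
from scipy.spatial.transform import Rotation as R
def ray(d,p):
    v=np.linalg.inv(d["camera_matrix"])@np.array([p[0],p[1],1.]);v=R.from_euler('xyz',d["orientation"],degrees=True).as_matrix()@v
    return np.array(d["xyz"]),v/np.linalg.norm(v)
def plane(d,p,z):
    o,v=ray(d,p);return o+v*(z-o[2])/v[2]
def tri(d1,p1,d2,p2):
    o,a=ray(d1,p1);q,b=ray(d2,p2)
    t=np.linalg.lstsq(np.c_[a,-b],q-o,rcond=None)[0]
    A=o+t[0]*a;B=q+t[1]*b;return (A+B)/2,np.linalg.norm(A-B)
def reds(d):
    h=cv2.cvtColor(d["pixels"],cv2.COLOR_RGB2HSV)
    m=(((h[...,0]<5)|(h[...,0]>174))&(h[...,1]>200)&(h[...,2]>110)).astype(np.uint8)
    n,l,st,c=cv2.connectedComponentsWithStats(m)
    return [(c[i].round(1),st[i,4],cv2.minAreaRect(np.argwhere(l==i)[:,::-1].astype(np.float32))) for i in range(1,n) if st[i,4]>40]
E
python3 - <<'E'
from bench import r
from h import *
T=r.snapshot("top");S=r.snapshot("scene")
for n,d in(("top",T),("scene",S)):
    for c in reds(d): print(n,c, plane(d,c[0],136).round(1))
E
```

```text
top (array([336.6, 189.7]), np.int32(262), ((337.4864807128906, 189.58108520507812), (24.49544906616211, 19.399080276489258), 9.462322235107422)) [667.  -2. 136.]
top (array([320.2, 280.4]), np.int32(139), ((320.5, 279.5), (17.0, 15.0), 90.0)) [491.3  32.  136. ]
```

```bash
sed -i 's/>200)&(h\[...,2\]>110/>170)\&(h[...,2]>90/; s/<5)/<8)/' h.py
python3 - <<'E'
from bench import r
from h import *
T=r.snapshot("top");S=r.snapshot("scene")
a=T["pixels"];b=S["pixels"];print(a[280,321],a[215,228],b[206,351],b[210,292])
for n,d in(("top",T),("scene",S)):
    for c in reds(d): print(n,c, plane(d,c[0],136).round(1),plane(d,c[0],95).round(1))
# dispenser rim corners top plate: base plate corners top view
d=T
for p in [(271,235),(418,234),(270,205),(418,206)]: print(p,plane(d,p,5).round(1))
print('strainer',plane(T,(263,290),60).round())
E
```

```text
[203  47  45] [211  53  50] [204  57  55] [199  50  49]
top (array([332.7, 188.7]), np.int32(559), ((333.5536193847656, 189.27467346191406), (34.46513366699219, 20.475255966186523), 13.392498016357422)) [669.1   5.5 136. ] [678.6   4.8  95. ]
top (array([225.9, 214.6]), np.int32(497), ((226.0, 215.0), (24.0, 24.0), 90.0)) [620.7 213.1 136. ] [628.2 220.8  95. ]
top (array([381.2, 263.6]), np.int32(529), ((381.5, 263.5), (25.0, 25.0), 90.0)) [521.8 -84.8 136. ] [525.3 -89.3  95. ]
top (array([320.5, 279.5]), np.int32(287), ((320.5, 279.5), (17.0, 15.0), 90.0)) [493.   31.4 136. ] [495.2  31.7  95. ]
scene (array([351.3, 205.1]), np.int32(247), ((351.20001220703125, 205.10000610351562), (16.54690170288086, 16.994117736816406), 26.56505012512207)) [491.2  32.2 136. ] [451.8  11.3  95. ]
scene (array([291.5, 210.3]), np.int32(418), ((291.5, 210.5), (21.0, 23.0), 90.0)) [564.5 -58.  136. ] [530.2 -85.2  95. ]
scene (array([293.7, 267.2]), np.int32(164), ((294.6307678222656, 267.8538513183594), (9.79874324798584, 26.791500091552734), 60.2551155090332)) [677.8  26.5 136. ] [651.6   5.2  95. ]
scene (array([407.6, 313.3]), np.int32(718), ((407.676513671875, 313.29412841796875), (29.589345932006836, 28.861740112304688), 14.03624439239502)) [659.8 230.3 136. ] [632.3 223.4  95. ]
(271, 235) [598.2 138.9   5. ]
(418, 234) [ 596.2 -180.6    5. ]
(270, 205) [664.7 141.2   5. ]
(418, 206) [ 658.1 -182.8    5. ]
strainer [477. 150.  60.]
```

The two views agree on the pad at about (492, 32, 136), and the dispenser yaw is about 0. I'll approach high with the fingers closing.

Emit:
{"api": "drive_tool", "payload": {
  "moves": [
    [[4,9,0],-3],
    [[12,27,0],-6],
    [[24,55,0],-9],
    [[39,90,0],-12],
    [[55,126,0],-15],
    [[71,162,0],-18],
    [[87,199,0],-21],
    [[103,235,0],-23.4]
  ],
  "fingers": 0,
  "squeeze": 20
}}

```text
time: 0.97
tool_pos: [341.8, -313.8, 253.3]
tcp_rot: [180.0, -0.0, -0.2]
ft_force: [1.4, 0.4, 0.4]
finger_gap: -0.0
```

Emit:
{"api": "drive_tool", "payload": {
  "moves": [
    [[16,37,0],0],
    [[32,74,0],0],
    [[48,110,0],0],
    [[64,147,0],0],
    [[80,184,0],0],
    [[96,220,0],0],
    [[112,257,0],0],
    [[126,289,0],0]
  ]
}}

```text
time: 1.63
tool_pos: [468.0, -24.0, 253.6]
tcp_rot: [-180.0, -0.0, 0.1]
ft_force: [-0.0, -0.1, 0.2]
finger_gap: 0.1
```

Emit:
{"api": "drive_tool", "payload": {
  "moves": [
    [[8,20,-5],0],
    [[14,35,-14],0],
    [[19,46,-28],0],
    [[22,52,-43],0],
    [[24,56,-57],0],
    [[24,56,-68],0],
    [[24,56,-75],0],
    [[24,56,-78],0]
  ]
}}

```text
time: 2.3
tool_pos: [490.8, 29.2, 174.0]
tcp_rot: [180.0, 0.1, 0.0]
ft_force: [-0.1, 0.6, -0.3]
finger_gap: 0.2
```

Run:
```python
from bench import r
import cv2
d=r.snapshot("scene");cv2.imwrite("pics/s1.png",cv2.resize(d["pixels"][100:350,180:480,::-1],None,fx=2.4,fy=2.4))
print(r.sense()["tool_pos"],r.sense()["ft_force"])
```

```text
[490.83645901  29.11467386 174.15708001] [ 0.20747307  0.09983651 -0.40075184]
```

View pics/s1.png

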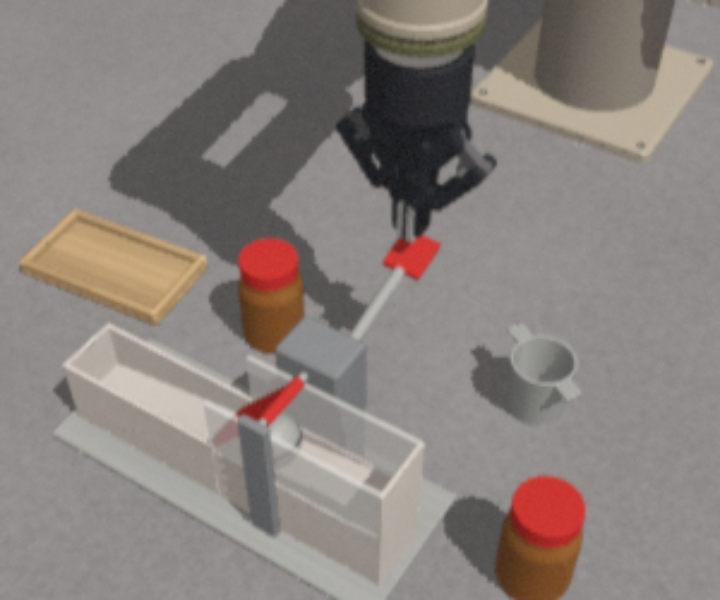

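The fingertip is just above the paddle at about (410,250) in the crop, and the lid is shut. Pressing now.

Emit:
{"api": "drive_tool", "payload": {
  "moves": [
    [[1,2,-2],0],
    [[1,3,-4],0],
    [[1,3,-6],0],
    [[1,3,-8],0],
    [[1,3,-11],0],
    [[1,3,-14],0],
    [[1,3,-17],0],
    [[1,3,-20],0]
  ]
}}

```text
time: 3.02
tool_pos: [492.5, 32.4, 155.2]
tcp_rot: [180.0, 0.0, 0.0]
ft_force: [-0.8, -1.2, 1.9]
finger_gap: 0.3
```

Emit:
{"api": "drive_tool", "payload": {
  "moves": [
    [[0,0,-3],0],
    [[0,0,-6],0],
    [[0,0,-9],0],
    [[0,0,-12],0],
    [[0,0,-15],0],
    [[0,0,-18],0],
    [[0,0,-21],0],
    [[0,0,-24],0]
  ]
}}

```text
time: 3.68
tool_pos: [492.4, 32.4, 131.0]
tcp_rot: [-180.0, 0.0, 0.0]
ft_force: [-2.5, 0.0, 3.7]
finger_gap: -0.1
```

Emit:
{"api": "drive_tool", "payload": {
  "moves": [
    [[0,0,-3],0],
    [[0,0,-6],0],
    [[0,0,-9],0],
    [[0,0,-12],0],
    [[0,0,-15],0],
    [[0,0,-17],0],
    [[0,0,-19],0],
    [[0,0,-21],0]
  ]
}}

```text
time: 4.35
tool_pos: [493.4, 32.4, 110.7]
tcp_rot: [180.0, -0.1, 0.0]
ft_force: [1.6, -0.1, 4.5]
finger_gap: -0.2
```

Run:
```python
from bench import r
import cv2
d=r.snapshot("scene");cv2.imwrite("pics/s2.png",cv2.resize(d["pixels"][100:350,180:480,::-1],None,fx=2.4,fy=2.4))
print(r.sense()["tool_pos"],r.sense()["ft_force"])
```

```text
[493.18628601  32.41629618 110.29996621] [ 1.69995012 -0.02239736  3.83001042]
```

View pics/s2.png

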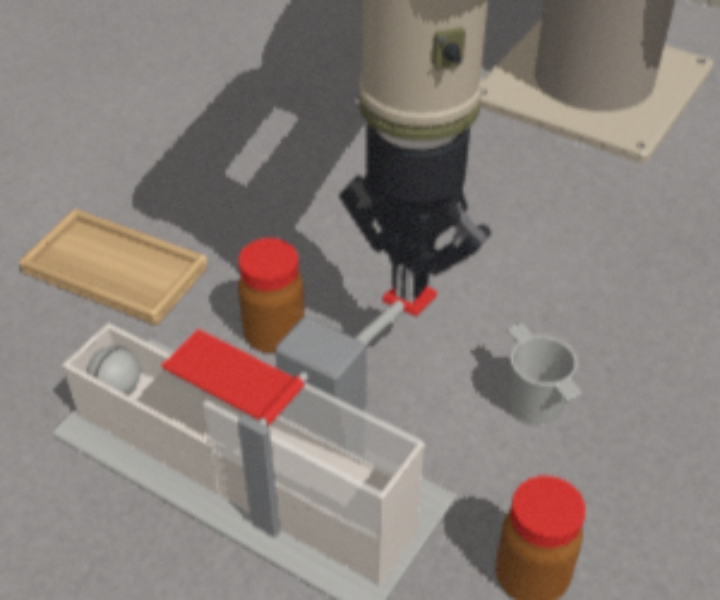

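The ball is already out, at about (112,370) in the crop. The lever is nearly at its stop, so I'll press on gently until the force rises.

Emit:
{"api": "drive_tool", "payload": {
  "moves": [
    [[0,0,-1],0],
    [[0,0,-1.5],0],
    [[0,0,-2],0],
    [[0,0,-2.5],0],
    [[0,0,-3],0],
    [[0,0,-3],0],
    [[0,0,-3],0],
    [[0,0,-3],0]
  ]
}}

```text
time: 5.07
tool_pos: [492.5, 32.4, 107.3]
tcp_rot: [180.0, 0.0, 0.0]
ft_force: [2.1, 0.2, 5.3]
finger_gap: -0.1
```

Emit:
{"api": "drive_tool", "payload": {
  "moves": [
    [[0,0,-0.5],0],
    [[0,0,-1],0],
    [[0,0,-1.5],0],
    [[0,0,-2],0],
    [[0,0,-2],0],
    [[0,0,-2],0],
    [[0,0,-2],0],
    [[0,0,-2],0]
  ]
}}

```text
time: 5.73
tool_pos: [492.7, 32.4, 105.9]
tcp_rot: [180.0, -0.0, 0.0]
ft_force: [-0.4, 0.1, 10.7]
finger_gap: -0.2
```

The force jumped to 10.7 N, so the lever is on its stop. Now I'll hold it there and watch the ball.

Run:
```python
from bench import r
import numpy as np
np.save("b1.npy",r.snapshot("scene")["pixels"]); print(r.sense()["ft_force"])
```

```text
[-0.40566554 -0.98845329  9.35556494]
```

Emit:
{"api": "drive_tool", "payload": {
  "moves": [
    [[0,0,0],0],
    [[0,0,0],0],
    [[0,0,0],0],
    [[0,0,0],0],
    [[0,0,0],0],
    [[0,0,0],0],
    [[0,0,0],0],
    [[0,0,0],0]
  ]
}}

```text
time: 6.45
tool_pos: [492.7, 32.4, 105.9]
tcp_rot: [180.0, -0.0, 0.0]
ft_force: [-0.9, 0.4, 10.3]
finger_gap: -0.3
```

Emit:
{"api": "drive_tool", "payload": {
  "moves": [
    [[0,0,0],0],
    [[0,0,0],0],
    [[0,0,0],0],
    [[0,0,0],0],
    [[0,0,0],0],
    [[0,0,0],0],
    [[0,0,0],0],
    [[0,0,0],0]
  ]
}}

```text
time: 7.12
tool_pos: [492.7, 32.4, 105.9]
tcp_rot: [180.0, -0.0, 0.0]
ft_force: [-0.9, 0.6, 9.3]
finger_gap: -0.1
```

Run:
```python
from bench import r
import numpy as np,cv2
d=r.snapshot("scene");p=d["pixels"];a=np.load("b1.npy")
print(r.sense()["time"],r.sense()["ft_force"],"roi diff",np.abs(p[230:290,205:260].astype(int)-a[230:290,205:260]).mean(),"bg",np.abs(p[300:400,100:200].astype(int)-a[300:400,100:200]).mean())
cv2.imwrite("pics/s3.png",cv2.resize(p[100:350,180:480,::-1],None,fx=2.4,fy=2.4))
```

```text
7.1667 [-1.17461265  0.58955707 10.82168708] roi diff 1.3485858585858586 bg 1.4265333333333334
```

View pics/s3.png

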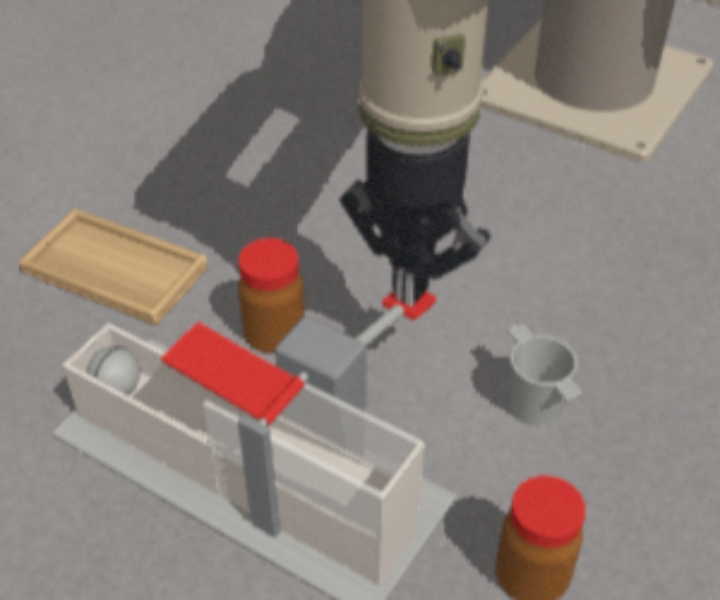

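The ball lies still at (115,370) with the lid fully open, and the difference between frames is at noise level. One more hold, then a slow release.

Emit:
{"api": "drive_tool", "payload": {
  "moves": [
    [[0,0,0],0],
    [[0,0,0],0],
    [[0,0,0],0],
    [[0,0,0],0],
    [[0,0,0],0],
    [[0,0,0],0],
    [[0,0,0],0],
    [[0,0,0],0]
  ]
}}

```text
time: 7.83
tool_pos: [492.7, 32.4, 105.9]
tcp_rot: [180.0, -0.0, 0.0]
ft_force: [-1.0, 0.9, 9.8]
finger_gap: -0.3
```

Emit:
{"api": "drive_tool", "payload": {
  "moves": [
    [[0,0,0.5],0],
    [[0,0,1],0],
    [[0,0,2],0],
    [[0,0,3],0],
    [[0,0,4],0],
    [[0,0,5],0],
    [[0,0,6],0],
    [[0,0,7],0]
  ]
}}

```text
time: 8.5
tool_pos: [491.8, 32.5, 111.9]
tcp_rot: [-180.0, 0.1, 0.0]
ft_force: [-2.9, -0.7, 3.0]
finger_gap: 0.2
```

Emit:
{"api": "drive_tool", "payload": {
  "moves": [
    [[0,0,1],0],
    [[0,0,2],0],
    [[0,0,3],0],
    [[0,0,4],0],
    [[0,0,5],0],
    [[0,0,6],0],
    [[0,0,7],0],
    [[0,0,8],0]
  ]
}}

```text
time: 9.17
tool_pos: [492.5, 32.5, 120.4]
tcp_rot: [-180.0, -0.0, 0.0]
ft_force: [-2.7, -0.7, 3.6]
finger_gap: -0.3
```

Emit:
{"api": "drive_tool", "payload": {
  "moves": [
    [[0,0,1],0],
    [[0,0,2],0],
    [[0,0,3],0],
    [[0,0,4],0],
    [[0,0,5],0],
    [[0,0,6],0],
    [[0,0,7],0],
    [[0,0,8],0]
  ]
}}

```text
time: 9.83
tool_pos: [492.6, 32.4, 128.4]
tcp_rot: [-180.0, -0.0, 0.0]
ft_force: [-3.6, 0.6, 4.3]
finger_gap: -0.1
```

Emit:
{"api": "drive_tool", "payload": {
  "moves": [
    [[0,0,1],0],
    [[0,0,2],0],
    [[0,0,3],0],
    [[0,0,4],0],
    [[0,0,5],0],
    [[0,0,6],0],
    [[0,0,7],0],
    [[0,0,8],0]
  ]
}}

```text
time: 10.5
tool_pos: [492.9, 32.4, 136.6]
tcp_rot: [-180.0, -0.0, 0.0]
ft_force: [0.7, 1.0, 2.6]
finger_gap: 0.1
```

Emit:
{"api": "drive_tool", "payload": {
  "moves": [
    [[0,0,1],0],
    [[0,0,2],0],
    [[0,0,3],0],
    [[0,0,4],0],
    [[0,0,5],0],
    [[0,0,6],0],
    [[0,0,7],0],
    [[0,0,8],0]
  ]
}}

```text
time: 11.17
tool_pos: [492.5, 32.4, 144.4]
tcp_rot: [180.0, -0.0, 0.0]
ft_force: [1.4, -0.2, 3.0]
finger_gap: 0.1
```

Emit:
{"api": "drive_tool", "payload": {
  "moves": [
    [[0,0,0.8],0],
    [[0,0,1.6],0],
    [[0,0,2.4],0],
    [[0,0,3.2],0],
    [[0,0,4],0],
    [[0,0,4.8],0],
    [[0,0,5.6],0],
    [[0,0,6.4],0]
  ]
}}

```text
time: 11.83
tool_pos: [492.5, 32.5, 150.7]
tcp_rot: [-180.0, 0.0, 0.0]
ft_force: [2.6, 0.1, 1.5]
finger_gap: 0.1
```

Emit:
{"api": "drive_tool", "payload": {
  "moves": [
    [[0,0,0.6],0],
    [[0,0,1.2],0],
    [[0,0,1.8],0],
    [[0,0,2.4],0],
    [[0,0,3],0],
    [[0,0,3.6],0],
    [[0,0,4.2],0],
    [[0,0,4.8],0]
  ]
}}

```text
time: 12.5
tool_pos: [492.5, 32.4, 155.5]
tcp_rot: [180.0, 0.0, 0.0]
ft_force: [1.9, -1.0, 1.8]
finger_gap: 0.2
```

Emit:
{"api": "drive_tool", "payload": {
  "moves": [
    [[0,0,0.6],0],
    [[0,0,1.2],0],
    [[0,0,1.8],0],
    [[0,0,2.4],0],
    [[0,0,3],0],
    [[0,0,3.6],0],
    [[0,0,4.2],0],
    [[0,0,4.8],0]
  ]
}}

```text
time: 13.17
tool_pos: [492.3, 32.4, 160.2]
tcp_rot: [-180.0, 0.0, 0.0]
ft_force: [0.1, -0.7, -0.2]
finger_gap: -0.3
```

The force is down to zero, so the finger is off the paddle. I'll rise clear and check.

Emit:
{"api": "drive_tool", "payload": {
  "moves": [
    [[0,0,1],0],
    [[0,0,3],0],
    [[0,0,8],0],
    [[0,0,18],0],
    [[0,0,32],0],
    [[0,0,48],0],
    [[0,0,62],0],
    [[0,0,70],0]
  ]
}}

```text
time: 13.83
tool_pos: [493.4, 32.4, 233.2]
tcp_rot: [180.0, -0.2, 0.0]
ft_force: [-0.6, 0.5, 0.4]
finger_gap: 0.2
```

Emit:
{"api": "drive_tool", "payload": {
  "moves": [
    [[0,0,3],0],
    [[0,0,4],0],
    [[0,0,4],0],
    [[0,0,4],0],
    [[0,0,4],0],
    [[0,0,4],0],
    [[0,0,4],0],
    [[0,0,4],0]
  ]
}}

```text
time: 14.5
tool_pos: [492.4, 32.5, 233.9]
tcp_rot: [-180.0, 0.0, 0.0]
ft_force: [-0.1, -0.1, 0.1]
finger_gap: -0.2
```

Run:
```python
from bench import r
from h import *
d=r.snapshot("scene");p=d["pixels"]
cv2.imwrite("pics/s4.png",cv2.resize(p[100:350,180:480,::-1],None,fx=2.4,fy=2.4))
for c in reds(d): print(c[0],c[1])
print(r.sense()["time"],r.sense()["qd"].round(2),r.sense()["ft_force"])
```

```text
[351.2 205.1] 246
[291.6 210.1] 426
[293.7 267.2] 162
[407.6 313.3] 717
14.55 [ 0.06 -0.08 -0.15  0.04 -0.05 -0.11] [-1.14887661  0.50038806  0.14158974]
```

View pics/s4.png

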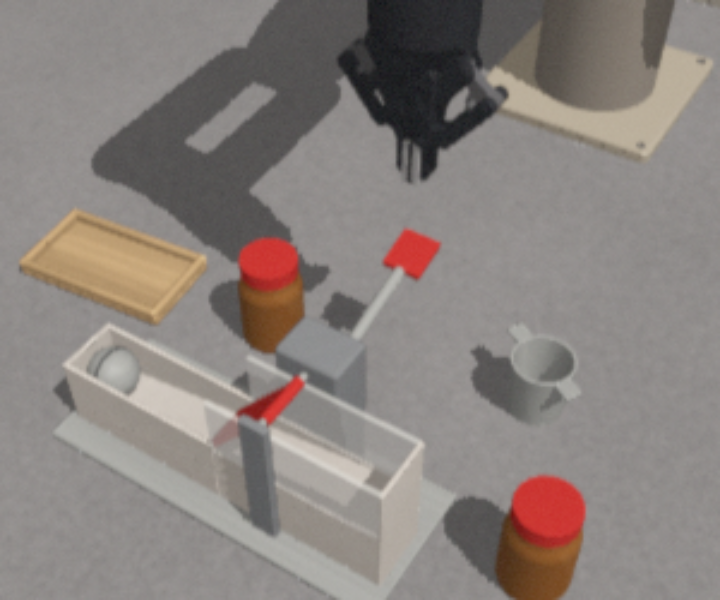

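The lever is back up and the lid is shut at its starting pixels (351,205) and (294,267). The ball is in the tray, and the bystanders haven't moved.

```bash
python3 -c "
from bench import r
print(r.hand_in())"
```

```text
the job is handed in; nothing more can be done
None
```

The job is done and handed in at about 14.5 s of the 38 s allowed.

- **Press and hold:** I pressed the lever to its stop with the closed fingertips. The vertical force rose to about 10 N there. I held it about 2 s more with the ball lying still in the tray; two pictures about 1.4 s apart showed no change beyond noise.
- **Release:** I let the lever up under the finger over about 5 s. The readings at the end of each call showed contact until the force reached zero, at about the height where contact had begun. I then raised the finger about 70 mm clear.
- **Last checks:** The last picture shows the ball in the tray. The lever, the lid and both jar lids are within half a pixel of where they started. The strainer and spoon rest look unmoved by eye.

No check failed or disagreed. I took no pictures during the release itself, so the gentle closing is judged from the slow motion and the force readings.

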